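Lift toast out of the toaster with tongs

ROBOT

A 7-joint arm with a two-finger parallel gripper is mounted at the origin on a cart in front of the work surface, level with it; the furniture and walls round the work are solid. World frame = base frame: x ahead of the robot, y to its left, z up, the work surface at z = 0. Lengths are in m, angles in rad, forces in N, time in s.
With the tool pointing down it reaches from about 0.425 to 0.95 m from the base axis. Payload 4.7 kg.
Tool frame: the origin (TCP) lies at the centre of the arm's flange, where the gripper is bolted on; the fingertips stand 182 mm ahead of it and the grasp point (between the pads) lies 164 mm ahead of it; z points along the fingers, y is the line along which they close (so a half turn about z gives the same grasp; the last joint's range is limited). The gripper opens to 87 mm and grips with 3 to 60 N. Pads are 19 mm wide; open, the fingers measure 117 mm over their backs; the gripper's body (75 mm by 190 mm) begins 51 mm behind the grasp point.
Start: joints at [1.237, 0.469, -0.049, 1.532, 0.024, 1.141, -0.082], TCP at [0.203, -0.644, 0.405] pointing down, gripper open.
Joint ranges: [-2.59, 2.59], [-0.33, 1.99], [-1.39, 1.29], [0.1, 2.45], [-1.04, 4.18], [0.21, 1.99], [-2.66, 2.66]. Speed limits (rad/s): [2.57, 2.57, 3.14, 3.14, 3.14, 3.14, 3.14].

INTERFACE

Orientations are given as a 3x3 rotation matrix whose columns are the frame's x, y, z axes.
In Python, from plant import ctrl gives the robot as it stands. Calls block until the motion is done:
- ctrl.reach(position, orientation): joint-space move of the TCP to a pose.
- ctrl.move_straight(position, frame=None, velocity=0.15): straight line of the TCP; frame=None keeps the orientation; velocity is the mean speed in m/s.
- ctrl.set_joints(angles): joint-space move.
- ctrl.move_gripper(opening, squeeze=None): finger opening in m; squeeze is the grip in N (None keeps the last); returns when the fingers have stopped.
- ctrl.hold(seconds).
- ctrl.inverse_kinematics(position, orientation): joint angles nearest the present ones, or None.
- ctrl.observe(): the state.
- ctrl.camera(name): name is "scene" or "top"; returns a dict with "color" (400x640x3 uint8, red, green, blue), "fx", "fy", "cx", "cy" (pixels), "k1" (the pictures are not rectified: a ray, as slopes to the right and down, at radius r is drawn at 1 + k1 r^2 times it, then the intrinsics apply), "R" (3x3) and "t" (3): a world point X has camera coordinates R X + t. Camera axes: x right, y down, z forward; pixel columns grow to the right and rows downward; lengths in m; the calibration is good to about 2 mm. A picture is of the moment at which its call begins. There is no depth.
A pose or a line that the arm cannot do raises ctrl.MotionError and nothing moves.
- ctrl.sign_off(): hands the job in; it is judged then, once.
Trained networks look in the newest picture that a camera, given by its name, has taken for a name from the list of things; names that differ only in an ending like _2 or _b are one class to them, and where a whole thing is asked for, a point or a joint stands for the part that bears it (a point fixed in the world has none). Each returns a list of dicts, best first, with "confidence" (0 to 1); they miss things now and then, are a little off and sometimes report something else, mostly with a low value. They report only what shows in the picture. A call takes as long as a camera call.
- ctrl.spot_in(label, camera): "at" ([column, row] in pixels, amid what is visible of it).
- ctrl.trace(label, camera): "mask" (400x640 bool, what is visible of it) and "at" ([column, row] in pixels, amid what is visible of it).
- ctrl.tip_of(label, camera): "at" ([column, row] in pixels: a listed point, or the origin of a listed thing).
The state is a dict: "time_s": time; "joint_positions": joint angles; "joint_vel": joint speeds; "effort": joint torques, N m; "tool_pos": TCP position; "tcp_rot": TCP orientation; "force": force on the tool from outside, world axes, zero at the start; "ft_torque": the same for the moment, N m; "finger_gap": finger opening in m; "finger_force": force on a finger pad.
Only numpy, scipy, OpenCV 4.12 (cv2) and the standard library are available. Lean on these libraries where they do the work, as an engineer would, in place of code of your own. Each camera call takes 0.05 s, during which the arm holds its last target. There are 200 camera calls.

TASK

The toast is done: raise the toaster's lever all the way so that the bread stands up out of its slot, then pick up the steel tongs and with them draw the full slice straight up out of the toaster. Finish while holding it: keep the toast gripped in the tongs, hanging upright and well clear above the toaster, and let go of nothing. Never touch the hot bread with the gripper itself, leave the short half slice in its slot, and do not upset the steel cup or the small bowl standing about.

Things in the scene. Friction and masses are not known exactly. Their poses are not given: they have to be found in the camera images.
- toaster: two-slot toaster, 200 long (own x) x 140 wide (own y) x 175 mm high, steel flanks, black ends; stands fast. Origin under its centre on the worktop, z up; own -x is the end with the lever, facing roughly to the robot. Slots along own x, centred at own y = +27 and -27 mm, each 26 mm wide and 112 mm long; wires leave the bread about 2.5 mm of play on either side
- toaster_top (a point): middle of the toaster's top, between the slots, 175 mm above the worktop; the top is flat
- toaster_lever (a joint): height of the lever and the bread carriage: 0 down, 0.045 m fully raised (stop). Friction holds it at any height; lifting takes about 5 N. The bread rises with it
- lever_knob (a point): centre of the black lever knob, 26 (toaster's x) x 30 (toaster's y) x 14 mm high, standing 20 to 46 mm out from the toaster's end face; at z = 73 mm when down, 118 mm raised. Free at both sides and in front; the end face rises to 175 mm behind it, so lean the gripper back (15 degrees will do) to pinch the knob by its two sides
- toast: the full slice of toast, tin-loaf shape, 90 wide (own x, along the slot) x 15 thick (own y) x 96 mm tall (own z, up), 30 to 60 g, standing in one of the two slots (either). Origin at the middle of its lower edge, 75 mm above the worktop with the lever down; its top edge is then 4 mm below the toaster's top. With the lever raised it stands 41 mm out
- half_slice: a half slice in the other slot, 90 x 15 x 56 mm, same frame as the toast; even raised it reaches only 1 mm above the toaster's top
- tongs: small sprung steel tongs, about 205 mm long, lying flat, jaws ahead (own +x), own z up. Origin on the worktop midway between the two dark rubber finger grips (48 mm long), 87 mm ahead of the tail. At rest 59 mm over the middle of the grips (66 at their front ends), 83 mm between the jaws. Arms, grips and jaws are 20 mm tall (0 to 20 mm above the origin). 0.08 kg, centre of mass near the origin
- tongs_jaws (a point): point midway between the middles of the jaws (28 mm long), 104 mm ahead of the tongs' origin along own +x and 10 mm above it
- tongs_left (a joint): closing angle of one arm (the other mirrors it): 0 at rest, at most 0.235 rad. 42 mm over the rubber grips leaves 40 mm between the jaws, 32 mm leaves 15 mm. The spring pushes the grips apart with 3 N a side at 42 mm, 5 N at 32 mm: a part-closed gripper carries the tongs with the jaws open. A harder squeeze passes to the jaws, divided by 2.4
- steel_cup: steel tumbler, 76 mm across, 100 mm tall, to be left alone; origin under its centre
- small_bowl: small steel bowl, 72 mm across, 27 mm tall, to be left alone; origin under its centre

How it is judged:
On the way, in this order (a step that is already met when the one before it is completed fails the run):
1. the lever is raised fully (at least 41 of its 45 mm) (value of joint toaster_lever above 0.041 m), for 0.2 s.
2. the tongs are picked up in the gripper, more than 50 mm off the worktop (height (world z) of tongs above 0.05 m and contact force between the fingers and tongs above 0.5 N), for 0.2 s.
3. the tongs grip the toast while it still stands in its slot (contact force between tongs and toast above 1 N and z of toast in the frame of toaster below 0.16 m), for 0.1 s.
At the end, for the whole second after the job is handed in: Gripper holds tongs, tongs hold the toast (over 0.8 N), still, within 0.5 rad of upright, within 150 mm of the toaster's centre, lower edge 20 mm or more above its top; tongs and toast do not touch the toaster, the robot does not touch the toast; the half slice is still in its slot (z of toast in the frame of toaster above 0.195 m and horizontal distance between toast and toaster below 0.15 m and angle between toast's own z axis and vertical below 0.5 rad and linear speed of toast below 0.05 m/s and contact force between tongs and toast above 0.8 N and contact force between the fingers and tongs above 1 N and contact force between each of toast, tongs and toaster below 0.05 N and contact force between the arm and toast below 0.05 N and z of half_slice in the frame of toaster below 0.14 m and horizontal distance between half_slice and toaster below 0.045 m); the arm keeps its last pose, push and grip.
It fails at once if the robot itself touches the toast or the half slice (contact force between any of the fingers, the arm and toast above 0.3 N or contact force between any of the fingers, the arm and half_slice above 0.3 N).
It fails at once if the cup or the bowl is shifted by more than 40 mm or tipped (distance of any of steel_cup, small_bowl from where it was at the start of the episode above 0.04 m or angle between any of steel_cup, small_bowl's own z axis and vertical above 0.5 rad).
It also fails if it takes over 51 s, if anything falls off the work surface, if the arm or the gripper's body presses on something with over 40 N, if the wrist force passes 120 N, or if a joint passes its speed limit or range.

## Working session

There is one attempt and no reset: what is moved stays moved. The work goes in short steps, each a Python script; the robot and the scene stay as the last script left them, time stands still between calls to the robot, and variables do not carry over. Pictures are saved under pics/ and viewed, at most 10 in all, crops included, and the job is handed in when it is done.

```bash
ls; mkdir -p pics; cat > h.py <<'E'
import numpy as np, cv2
from plant import ctrl
def ray(cam,px):
    u=(px[0]-cam["cx"])/cam["fx"]; v=(px[1]-cam["cy"])/cam["fy"]
    a,b=u,v
    for _ in range(30):
        s=1+cam["k1"]*(a*a+b*b); a,b=u/s,v/s
    R=np.array(cam["R"]);t=np.array(cam["t"])
    return -R.T@t, R.T@np.array([a,b,1.])
def at_z(cam,px,z):
    o,d=ray(cam,px); return o+d*(z-o[2])/d[2]
def proj(cam,X):
    c=np.array(cam["R"])@np.array(X)+np.array(cam["t"]); a,b=c[:2]/c[2]; s=1+cam["k1"]*(a*a+b*b)
    return np.array([cam["fx"]*a*s+cam["cx"],cam["fy"]*b*s+cam["cy"]])
def tri(l):
    A=np.zeros((3,3));B=np.zeros(3)
    for cam,px in l:
        o,d=ray(cam,px);d/=np.linalg.norm(d);P=np.eye(3)-np.outer(d,d);A+=P;B+=P@o
    return np.linalg.solve(A,B)
E
python3 - <<'E'
from h import *
C={}
np.set_printoptions(precision=4,suppress=True)
for n in("scene","top"):
    C[n]=c=ctrl.camera(n); cv2.imwrite(f"pics/{n}0.png",c["color"][:,:,::-1])
    print(n,c["fx"],c["k1"],-np.array(c["R"]).T@c["t"],np.array(c["R"])[2])
for l in "toaster toaster_top lever_knob toast half_slice tongs tongs_jaws steel_cup small_bowl".split():
    for n in C:
        print(l,n,[(np.round(d["at"],1).tolist(),round(d["confidence"],2)) for d in ctrl.tip_of(l,n)[:3]],[(np.round(d["at"],1).tolist(),round(d["confidence"],2)) for d in ctrl.spot_in(l,n)[:2]])
print(ctrl.observe()["time_s"])
E
```

```text
pics
scene 371.0057255276851 0.02410469852820681 [ 0.4064 -0.9651  0.5685] [ 0.1439  0.8482 -0.5097]
top 452.03023721960636 -0.12743202120019503 [ 0.3085 -0.2681  1.1492] [ 0.2173  0.0119 -0.976 ]
toaster scene [([359.1, 235.6], 0.84)] [([360.9, 208.4], 0.93)]
toaster top [([310.9, 161.4], 0.71), ([350.7, 246.2], 0.48)] [([306.1, 152.8], 0.93), ([351.2, 242.0], 0.68)]
toaster_top scene [([360.5, 178.3], 0.72)] [([360.1, 207.3], 0.58), ([314.7, 309.4], 0.37)]
toaster_top top [([305.3, 140.9], 0.65), ([320.4, 154.7], 0.43)] [([305.3, 153.6], 0.83)]
lever_knob scene [([305.7, 216.9], 0.43)] [([308.4, 216.3], 0.43)]
lever_knob top [([296.6, 204.1], 0.42)] []
toast scene [] []
toast top [([296.0, 155.2], 0.84)] [([294.1, 144.2], 0.72)]
half_slice scene [] []
half_slice top [([318.6, 152.4], 0.82)] [([315.8, 147.3], 0.8), ([221.3, 230.2], 0.34)]
tongs scene [([310.4, 322.3], 0.86)] [([316.9, 329.4], 0.81)]
tongs top [([406.6, 233.5], 0.78), ([309.2, 160.8], 0.46)] [([394.8, 222.2], 0.77)]
tongs_jaws scene [([366.6, 318.7], 0.95)] []
tongs_jaws top [([229.3, 233.4], 0.66), ([352.3, 244.9], 0.38)] [([413.0, 225.8], 0.87)]
steel_cup scene [([267.2, 211.4], 0.95)] [([267.7, 193.6], 0.83)]
steel_cup top [([226.5, 232.4], 0.77)] [([223.3, 230.6], 0.9), ([298.1, 146.2], 0.63)]
small_bowl scene [([280.4, 283.7], 0.94)] [([279.4, 276.3], 0.69)]
small_bowl top [([348.4, 244.1], 0.56)] [([352.7, 245.0], 0.75)]
1.9
```

View pics/scene0.png

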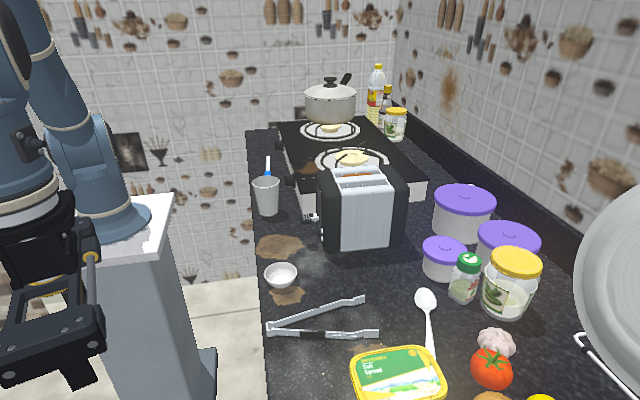

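View pics/top0.png

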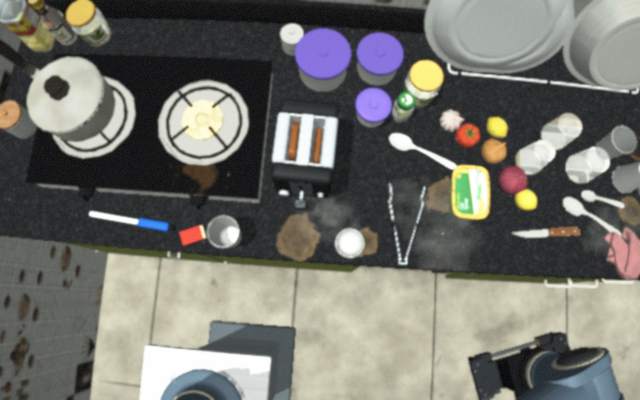

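The scene view shows the toaster around (360,208), with the cup at (267,195), the bowl at (280,275) and the tongs at (317,325). In the top view the toaster is at (305,145) with the knob near (300,200), and the tongs' tail is at (403,263) with the jaws at (391,185) and (423,188). The bread on the left appears to be the full slice.

```bash
python3 - <<'E'
from h import *
np.set_printoptions(precision=4,suppress=True)
t=cv2.imread("pics/top0.png"); s=cv2.imread("pics/scene0.png")
a=cv2.resize(t[95:215,260:350],None,fx=5,fy=5,interpolation=cv2.INTER_CUBIC)
b=cv2.resize(t[175:275,375:440],None,fx=5,fy=5,interpolation=cv2.INTER_CUBIC)
b=cv2.copyMakeBorder(b,0,100,0,0,cv2.BORDER_CONSTANT)
cv2.imwrite("pics/c1.png",np.hstack([a,b]))
C={n:ctrl.camera(n) for n in("scene","top")}
T=C["top"];S=C["scene"]
print("slices", at_z(T,[294,140],.171), at_z(T,[318,145],.131))
print("knob tri",tri([(S,[306,217]),(T,[298.5,202])]))
print("toaster_top",at_z(T,[306,140.5],.175),at_z(S,[360.4,178],.175))
print("toaster",at_z(S,[359,235.6],0))
print("tongs",at_z(T,[406.6,233.5],0),at_z(S,[310.4,322.3],0),"jaws",at_z(S,[366.6,318.7],.01),at_z(T,[407,187],.01))
print("cup",at_z(T,[226.5,232.4],0),at_z(S,[267.2,211.4],0),"bowl",at_z(T,[348.4,244],0),at_z(S,[280.4,283.7],0))
for n in C:
  for l in("tongs","toaster","lever_knob"):
    r=ctrl.trace(l,n)
    if r:
        m=r[0]["mask"];p=np.argwhere(m)[:,::-1]
        print(n,l,r[0]["confidence"],m.sum(),p.min(0),p.max(0)); np.save(f"m_{n}_{l}.npy",m)
E
```

```text
slices [ 0.6505 -0.1875  0.171 ] [ 0.656 -0.242  0.131]
knob tri [ 0.5252 -0.2039  0.0777]
toaster_top [ 0.6498 -0.2152  0.175 ] [ 0.6551 -0.214   0.175 ]
toaster [ 0.6636 -0.2024  0.    ]
tongs [ 0.4791 -0.483   0.    ] [ 0.4864 -0.4627  0.    ] jaws [ 0.5932 -0.4841  0.01  ] [ 0.5996 -0.4785  0.01  ]
cup [ 0.4491 -0.0207  0.    ] [ 0.4368 -0.0297  0.    ] bowl [ 0.4419 -0.3348  0.    ] [ 0.4408 -0.3424  0.    ]
scene tongs 0.93 1677 [266 295] [379 339]
scene toaster 0.71 7406 [301 164] [409 254]
scene lever_knob 0.43 685 [274 295] [364 327]
top tongs 0.58 65 [392 201] [421 249]
top toaster 0.68 5508 [270  98] [339 211]
top lever_knob 0.73 154 [294 194] [306 210]
```

View pics/c1.png

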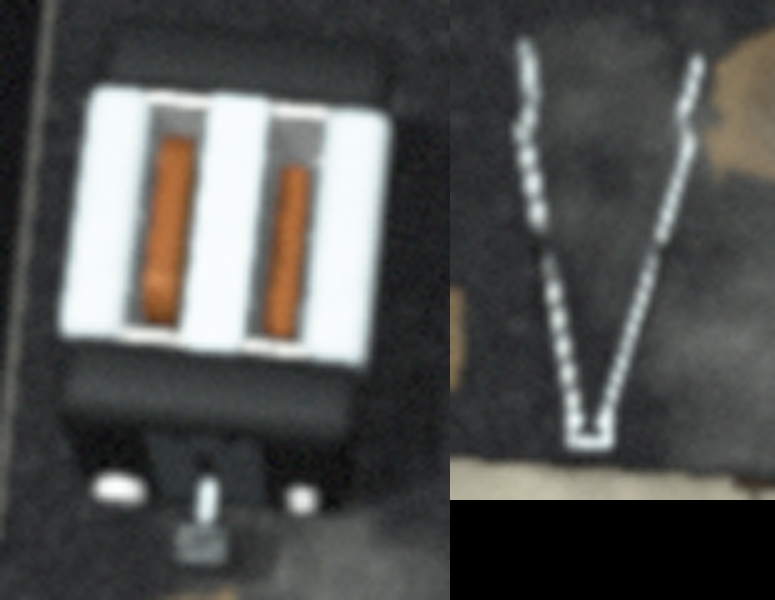

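```bash
cat > m.py <<'E'
from h import *
from scipy.optimize import least_squares
np.set_printoptions(precision=4,suppress=True)
C={n:ctrl.camera(n) for n in("scene","top")};T=C["top"];S=C["scene"]
c1=lambda x,y:np.array([260+(x+.0)/5-.4,95+y/5-.4]); c2=lambda x,y:np.array([375+(x-450)/5-.4,175+y/5-.4])
# toaster fit: slot end mids and steel side edges, z=.175, own coords
obs=[((.056,.027),c1(179,98)),((-.056,.027),c1(152,333)),((.056,-.027),c1(299,107)),((-.056,-.027),c1(278,350))]
def tw(p,o,z): c,s=np.cos(p[2]),np.sin(p[2]); return [p[0]+c*o[0]-s*o[1],p[1]+s*o[0]+c*o[1],z]
f=lambda p:np.concatenate([proj(T,tw(p,o,.175))-px for o,px in obs])
r=least_squares(f,[.65,-.21,0]);p=r.x;print("toaster",p,r.fun)
print("corners",[at_z(T,c1(*q),.175) for q in((90,87),(390,115),(60,333),(367,367))])
print("knob pred",tw(p,(-.133,0),.073),at_z(T,c1(202,545),.080),"px scene",proj(S,tw(p,(-.133,0),.073)),proj(T,tw(p,(-.133,0),.080)))
tail=at_z(T,c2(590,440),.02);jl=at_z(T,c2(525,40),.02);jr=at_z(T,c2(699,58),.02)
d=(jl+jr)/2-tail;L=np.hypot(*d[:2]);print("tail",tail,jl,jr,"L",L,"gap",np.linalg.norm(jl-jr),"yaw",np.arctan2(d[1],d[0]))
d/=L;print("origin",tail+d*.085,"jaws",tail+d*.191)
m=np.load("m_scene_tongs.npy");q=np.argwhere(m)[:,::-1];print("scene extreme px",q[q[:,0].argmin()],q[q[:,0].argmax()])
print([proj(S,tail+d*a) for a in(-.002,.085,.189)])
for e in (-.002,.205): print(proj(S,tail+d*e))
E
python3 m.py
```

```text
toaster [ 0.654  -0.2126 -0.0209] [ 0.3997  0.6808  0.6023 -0.0748 -0.3128  0.8642 -0.6839 -1.3698]
corners [array([ 0.7149, -0.1441,  0.175 ]), array([ 0.7107, -0.2835,  0.175 ]), array([ 0.5955, -0.1418,  0.175 ]), array([ 0.5893, -0.2805,  0.175 ])]
knob pred [np.float64(0.5210638635372657), np.float64(-0.20982154948235213), 0.073] [ 0.522 -0.208  0.08 ] px scene [305.1632 219.9696] [300.7249 204.0301]
tail [ 0.4022 -0.4717  0.02  ] [ 0.6055 -0.431   0.02  ] [ 0.6025 -0.522   0.02  ] L 0.20186673128015878 gap 0.09105977571724615 yaw -0.02408839506038103
origin [ 0.4872 -0.4737  0.02  ] jaws [ 0.5931 -0.4763  0.02  ]
scene extreme px [266 323] [379 334]
[array([265.7919, 325.6363]), array([311.6215, 319.3059]), array([364.5963, 312.0949])]
[265.7919 325.6363]
[372.5868 311.0171]
```

```bash
cat >> h.py <<'E'
np.set_printoptions(precision=4,suppress=True)
TO=np.array([.653,-.2125,0]);YAW=-.022
def rot(yaw,lean,flip=1):
    c,s=np.cos(yaw),np.sin(yaw); W=np.array([[c,-s,0],[s,c,0],[0,0,1]])
    z=W@[np.sin(lean),0,-np.cos(lean)]; y=W@[0,flip,0]
    return np.column_stack([np.cross(y,z),y,z])
def st(): o=ctrl.observe(); print("t",round(o["time_s"],2),"tcp",np.array(o["tool_pos"]),"F",np.array(o["force"]),"gap",round(o["finger_gap"],4),"ff",o["finger_force"]); return o
E
python3 - <<'E'
from h import *
o=st();print(np.array(o["tcp_rot"]));q=np.array(o["joint_positions"])
k=TO+[-.133*np.cos(YAW),-.133*np.sin(YAW),.073]
best=None
for f in(1,-1):
    R=rot(YAW,.29,f);P=k-.164*R[:,2]
    j=ctrl.inverse_kinematics(P-.1*R[:,2],R)
    print(f,j, None if j is None else np.abs(np.array(j)-q).max())
    if j is not None and (best is None or np.abs(np.array(j)-q).max()<best[0]): best=(np.abs(np.array(j)-q).max(),f)
f=best[1];R=rot(YAW,.29,f);P=k-.164*R[:,2]
ctrl.reach(P-.1*R[:,2],R)
ctrl.move_gripper(.062); st()
c=ctrl.camera("scene");cv2.imwrite("pics/s1.png",cv2.resize(c["color"][130:290,200:440,::-1],None,fx=3,fy=3,interpolation=cv2.INTER_CUBIC))
print("flip",f)
E
```

```text
t 2.4 tcp [ 0.2026 -0.6439  0.4048] F [-0.0739 -0.4514  0.2887] gap 0.0869 ff 0.0
[[ 0.9539  0.3001  0.0001]
 [ 0.3001 -0.9539 -0.0001]
 [ 0.0001  0.0001 -1.    ]]
1 [ 1.0319  0.3076 -0.765   2.0911  0.242   0.5568  1.6809] 1.7631851281948165
-1 [ 0.644   0.2358 -0.3043  2.1103 -0.0477  0.532  -1.1977] 1.1154053499443999
t 5.05 tcp [ 0.4446 -0.2079  0.326 ] F [ 0.7257 -0.0294 -0.4222] gap 0.0617 ff 0.0
flip -1
```

View pics/s1.png

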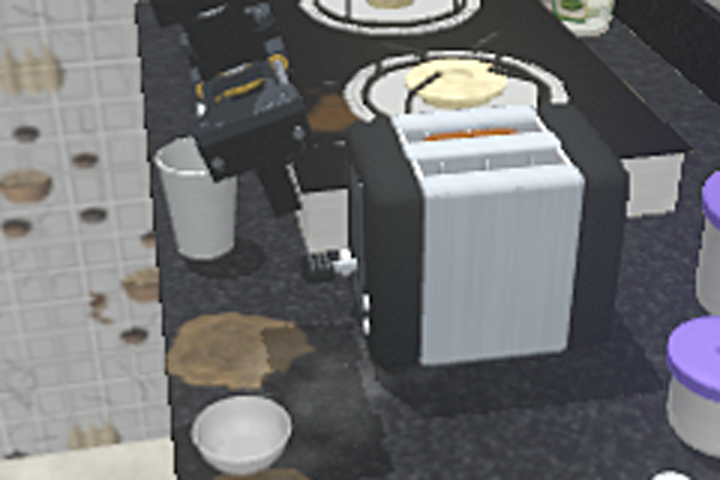

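The crop shows the leaned gripper above the knob (322,265 in the crop). The full slice is in the far (+y) slot at (470,133). I'll pinch the knob and raise the lever.

```bash
python3 - <<'E'
from h import *
k=TO+[-.133*np.cos(YAW),-.133*np.sin(YAW),.073]
R=rot(YAW,.29,-1);P=k-.164*R[:,2]
ctrl.move_straight(P,velocity=.15)
ctrl.move_gripper(0.0,squeeze=25); o=st()
if o["finger_gap"]>.02:
    ctrl.move_straight(P+[0,0,.0465],velocity=.06); ctrl.hold(.25); st()
c=ctrl.camera("scene");cv2.imwrite("pics/s2.png",cv2.resize(c["color"][130:290,200:440,::-1],None,fx=3,fy=3,interpolation=cv2.INTER_CUBIC))
E
```

```text
t 6.58 tcp [ 0.4734 -0.2065  0.2304] F [-1.831   5.5878  4.4628] gap 0.0298 ff 24.979188716970384
t 7.75 tcp [ 0.4734 -0.2066  0.2756] F [ 4.4185  3.8415 -7.422 ] gap 0.0296 ff 24.98416291549802
```

View pics/s2.png

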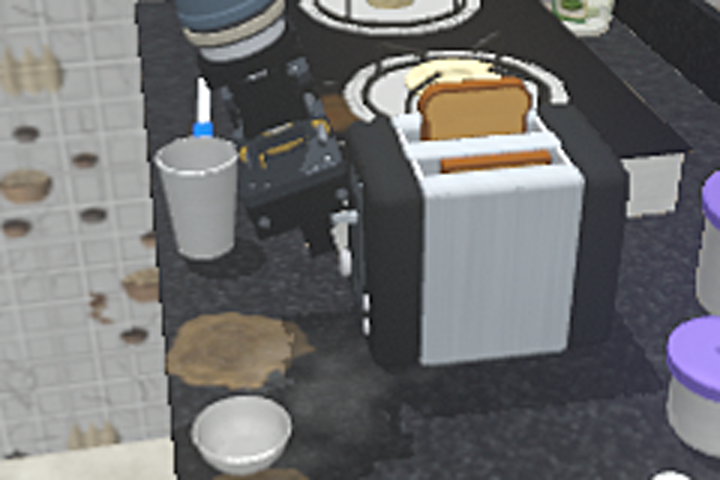

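The lever is up: the full slice stands out at crop (475,110) and the half slice is just showing at (495,160). Next I'll release the knob and go to the tongs.

```bash
python3 - <<'E'
from h import *
ctrl.move_gripper(.06)
o=ctrl.observe();R=np.array(o["tcp_rot"]);p=np.array(o["tool_pos"])
ctrl.move_straight(p-.09*R[:,2],velocity=.2)
Rt=rot(-.024,0,-1);g=np.array([.4872,-.4737,.185])
ctrl.reach(g+[0,0,.10],Rt)
ctrl.move_gripper(.087)
C={n:ctrl.camera(n) for n in("scene","top")}
for n in C: cv2.imwrite(f"pics/{n}3.png",C[n]["color"][:,:,::-1])
for l in("toast","half_slice","toaster_top","lever_knob"):
    for n in C: print(l,n,[(np.round(d["at"],1).tolist(),round(d["confidence"],2)) for d in ctrl.tip_of(l,n)[:2]],[(np.round(d["at"],1).tolist(),round(d["confidence"],2)) for d in ctrl.spot_in(l,n)[:2]])
st()
a=cv2.resize(C["top"]["color"][95:215,255:345,::-1],None,fx=4.5,fy=4.5,interpolation=cv2.INTER_CUBIC)
b=cv2.resize(C["scene"]["color"][230:350,240:400,::-1],None,fx=2.4,fy=2.4,interpolation=cv2.INTER_CUBIC)
b=cv2.copyMakeBorder(b,0,a.shape[0]-b.shape[0],0,0,cv2.BORDER_CONSTANT)
cv2.imwrite("pics/c3.png",np.hstack([a,b]))
E
```

```text
toast scene [] [([358.7, 165.1], 0.92), ([314.7, 332.8], 0.29)]
toast top [([296.9, 148.6], 0.6)] [([294.9, 139.7], 0.63)]
half_slice scene [] [([362.4, 185.1], 0.63)]
half_slice top [([317.8, 150.6], 0.68)] [([316.1, 142.5], 0.72)]
toaster_top scene [([357.9, 175.9], 0.84)] []
toaster_top top [([304.3, 137.7], 0.56)] [([307.0, 153.8], 0.79)]
lever_knob scene [] []
lever_knob top [([296.4, 200.6], 0.69)] [([298.9, 199.4], 0.62)]
t 11.96 tcp [ 0.4872 -0.4737  0.285 ] F [-0.1352  0.254  -0.3699] gap 0.0866 ff 0.0
```

View pics/c3.png

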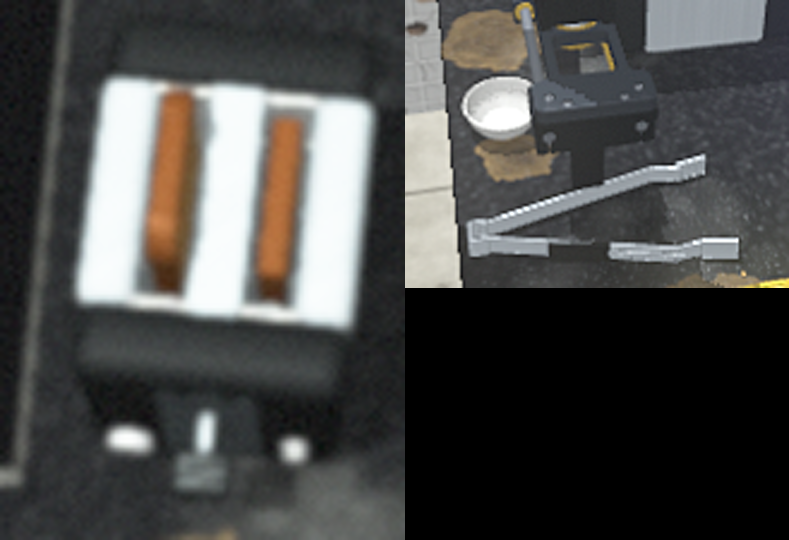

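The top crop shows the toast ridge from about (179,92) to (163,225) and the half slice centred near (281,190). In the scene crop the gripper is over the tongs' grips, with the dark rubber near (580,250). I'll refine the toast position and pick up the tongs.

```bash
python3 - <<'E'
from h import *
T=ctrl.camera("top"); c=lambda x,y:[255+x/4.5-.4,95+y/4.5-.4]
for q in((179,95),(171,150),(164,215)): print("toast",at_z(T,c(*q),.214))
for q in((286,120),(279,195),(273,270)): print("half",at_z(T,c(*q),.176))
img=cv2.cvtColor(T["color"],cv2.COLOR_RGB2HSV)
m=((img[:,:,0]<20)&(img[:,:,1]>110))
for r in range(114,148,4):
    a=np.flatnonzero(m[r,285:305])+285;b=np.flatnonzero(m[r,308:330])+308
    print(r,a.min() if len(a) else None,a.max() if len(a) else None,b.min() if len(b) else None,b.max() if len(b) else None)
print("pred toast",TO+[np.sin(.022)*.027,.027,.216], "corners",[at_z(T,c(*q),.175) for q in((104,77),(374,102),(76,300),(350,328))])
Rt=rot(-.024,0,-1);g=np.array([.4872,-.4737,.185])
ctrl.move_straight(g,velocity=.12); st()
ctrl.move_gripper(.041,squeeze=15); st()
ctrl.move_straight(g+[0,0,.12],velocity=.1); ctrl.hold(.25); st()
C={n:ctrl.camera(n) for n in("scene","top")}
b=cv2.resize(C["scene"]["color"][170:350,220:420,::-1],None,fx=2.2,fy=2.2,interpolation=cv2.INTER_CUBIC)
a=cv2.resize(C["top"]["color"][140:290,340:470,::-1],None,fx=2.6,fy=2.64,interpolation=cv2.INTER_CUBIC)
cv2.imwrite("pics/c4.png",np.hstack([a,b]));print(a.shape,b.shape)
E
```

```text
toast [ 0.6923 -0.1871  0.214 ]
toast [ 0.6633 -0.1856  0.214 ]
toast [ 0.6296 -0.1851  0.214 ]
half [ 0.6981 -0.2394  0.176 ]
half [ 0.6574 -0.2388  0.176 ]
half [ 0.6175 -0.2387  0.176 ]
114 None None None None
118 291 297 None None
122 291 297 316 320
126 290 297 315 321
130 290 297 315 321
134 289 297 314 320
138 289 296 314 320
142 288 296 314 319
146 288 295 313 319
pred toast [ 0.6536 -0.1855  0.216 ] corners [array([ 0.7156, -0.1443,  0.175 ]), array([ 0.7116, -0.2837,  0.175 ]), array([ 0.5953, -0.1415,  0.175 ]), array([ 0.5904, -0.2791,  0.175 ])]
t 12.99 tcp [ 0.4876 -0.474   0.1858] F [-0.6336 -0.3943  1.1408] gap 0.0871 ff 0.0
t 14.0 tcp [ 0.4874 -0.4738  0.1853] F [-0.4182  0.7226  2.1739] gap 0.0414 ff 3.7420139461755753
t 15.6 tcp [ 0.4872 -0.4736  0.3045] F [ 0.4391 -0.1743 -1.2021] gap 0.0414 ff 2.928636185824871
(396, 338, 3) (396, 440, 3)
```

View pics/c4.png

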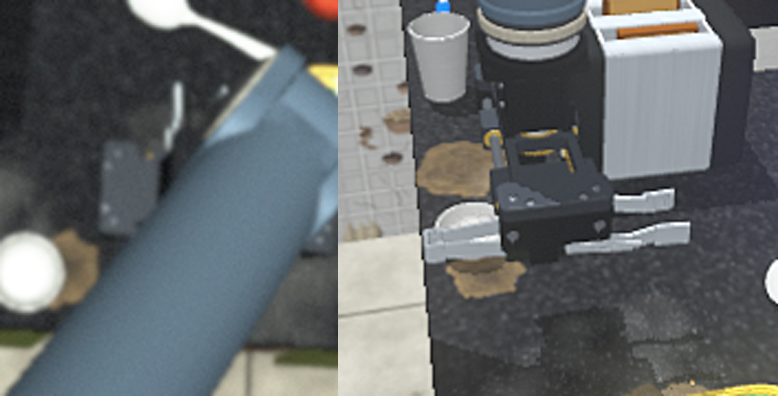

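The tongs are held level and partly closed at a 41 mm gap. I'll carry them above the toast and check alignment before lowering.

```bash
python3 - <<'E'
from h import *
p=np.array(ctrl.observe()["tool_pos"])
R=rot(YAW,0,-1);g=np.array([.548,-.1827,.373])
ctrl.move_straight([p[0],p[1],.45],velocity=.15)
ctrl.move_straight([g[0],g[1],.45],R,velocity=.15); st()
ctrl.move_straight([g[0],g[1],.415],velocity=.1); o=st()
C={n:ctrl.camera(n) for n in("scene","top")}
d=np.array([np.cos(YAW),np.sin(YAW),0]);n=np.array([-d[1],d[0],0])
b0=np.array(o["tool_pos"])-[0,0,.1853]
S=C["scene"];T=C["top"];cs=lambda q:np.round((q-[270,90])*[3,3]);ct=lambda q:np.round((q-[250,95])*[3.2,3.2])
for nm,(x,y,z) in dict(tipRbot=(.118,-.02,0),tipRtop=(.118,-.02,.02),tipLtop=(.118,.02,.02),tail=(-.087,0,.02),jaws=(.104,0,.01)).items():
    X=b0+d*x+n*y+[0,0,z];print(nm,"scene",cs(proj(S,X)),"top",ct(proj(T,X)))
for l in("tongs_jaws",):
    for k in C: print(l,k,[(np.round(e["at"],1).tolist(),round(e["confidence"],2)) for e in ctrl.tip_of(l,k)[:2]])
b=cv2.resize(S["color"][90:230,270:420,::-1],None,fx=3,fy=3,interpolation=cv2.INTER_CUBIC)
a=cv2.resize(T["color"][95:226,250:350,::-1],None,fx=3.2,fy=3.2,interpolation=cv2.INTER_CUBIC)
a=cv2.resize(a,(320,419)); a=cv2.copyMakeBorder(a,0,1,0,0,cv2.BORDER_CONSTANT)
cv2.imwrite("pics/c5.png",np.hstack([b,a]))
E
```

```text
t 18.95 tcp [ 0.5478 -0.1836  0.4499] F [ 0.7185 -0.4489 -1.0721] gap 0.0408 ff 2.928709499537945
t 19.45 tcp [ 0.5481 -0.1829  0.4149] F [ 0.3473  0.2865 -1.0289] gap 0.0411 ff 2.928987219929695
tipRbot scene [285. 194.] top [165.  96.]
tipRtop scene [286. 169.] top [163.  85.]
tipLtop scene [272. 151.] top [104.  80.]
tail scene [ 14. 181.] top [ 99. 385.]
jaws scene [261. 173.] top [132. 107.]
tongs_jaws scene [([356.2, 149.3], 0.91)]
tongs_jaws top []
```

View pics/c5.png

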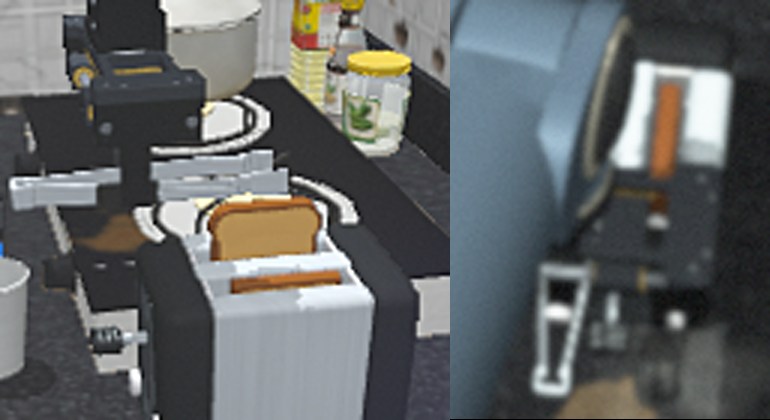

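The tongs hang level and the predicted jaw tips (286,170–190) match the picture, with the jaws above the toast centre at (264,205). I'll lower them around the toast, then close and check.

```bash
python3 - <<'E'
from h import *
g=np.array([.548,-.1827,.373])
ctrl.move_straight(g,velocity=.07); st()
ctrl.move_gripper(.036); st()
ctrl.move_gripper(.0,squeeze=15); st()
S=ctrl.camera("scene")
cv2.imwrite("pics/c6.png",cv2.resize(S["color"][90:230,270:420,::-1],None,fx=3,fy=3,interpolation=cv2.INTER_CUBIC))
E
```

```text
t 20.4 tcp [ 0.5482 -0.1827  0.3731] F [0.0843 0.0475 0.0002] gap 0.0411 ff 2.9287944361567497
t 20.82 tcp [ 0.548  -0.1827  0.3732] F [ 1.032   0.3605 -0.3563] gap 0.0364 ff 4.447135850787163
t 21.07 tcp [ 0.548  -0.1827  0.373 ] F [-1.2003  0.8032  0.8216] gap 0.0331 ff 14.98747318983078
```

View pics/c6.png

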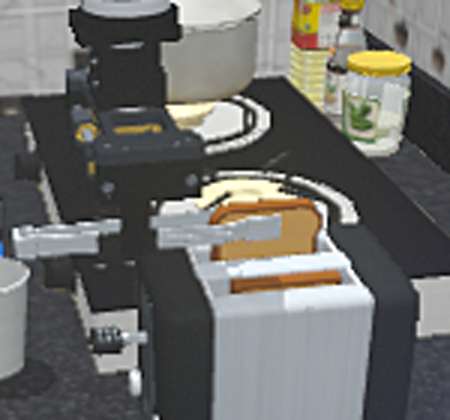

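The jaws hold the toast's upper face at (260,228) with almost no side load. I'll squeeze harder and draw it straight up.

```bash
python3 - <<'E'
from h import *
ctrl.move_gripper(.0,squeeze=40); ctrl.hold(.2); o=st(); p=np.array(o["tool_pos"])
ctrl.move_straight(p+[0,0,.03],velocity=.05); st()
ctrl.move_straight(p+[0,0,.115],velocity=.06); ctrl.hold(.8); o=st(); print(np.array(o["tcp_rot"]))
S=ctrl.camera("scene")
cv2.imwrite("pics/c7.png",cv2.resize(S["color"][30:230,250:450,::-1],None,fx=3,fy=3,interpolation=cv2.INTER_CUBIC))
for l in("toast","half_slice"): print(l,[(np.round(e["at"],1).tolist(),round(e["confidence"],2)) for e in ctrl.tip_of(l,"scene")[:2]])
E
```

```text
t 21.54 tcp [ 0.548  -0.1827  0.373 ] F [-0.1113  1.1025 -1.1805] gap 0.0322 ff 39.965994358062744
t 22.29 tcp [ 0.5479 -0.1827  0.4029] F [ 0.405  -0.1107 -1.5312] gap 0.0322 ff 39.963653683662415
t 24.66 tcp [ 0.548  -0.1827  0.488 ] F [ 0.2215 -0.3919 -1.1033] gap 0.032 ff 39.96378779411316
[[ 0.9998 -0.022   0.    ]
 [-0.022  -0.9998  0.    ]
 [ 0.     -0.     -1.    ]]
toast [([357.0, 146.9], 0.67)]
half_slice []
```

View pics/c7.png

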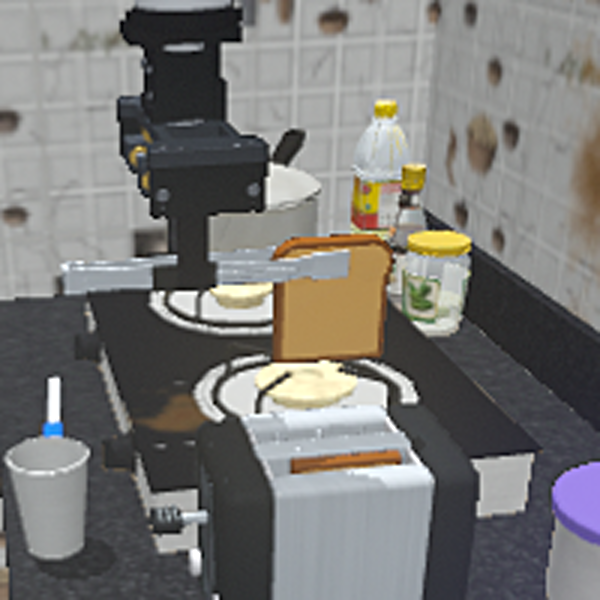

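The toast hangs upright in the tongs at (330,300), well above the toaster. The half slice is still in its slot at (345,462), and the cup is undisturbed.

```bash
python3 -c "
from h import *
print(ctrl.sign_off()); st()"
```

```text
the job is handed in; nothing more can be done
None
the job is handed in; nothing more can be done
```

The job is handed in: the lever is fully raised, and the full slice hangs upright in the tongs with its lower edge about 60 mm above the toaster top; the half slice is still in its slot, and no verdict came back.

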